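# Hook the filter under the lip and swing it home

### The arm

A 6-joint arm with a two-finger parallel gripper is mounted at the origin on a cart in front of the work surface, level with it; the furniture and walls round the work are solid. World frame = base frame: x ahead of the robot, y to its left, z up, the work surface at z = 0. Lengths are in m, angles in rad, forces in N, time in s.
With the tool pointing down it reaches from about 0.4 to 0.925 m from the base axis. Payload 12.5 kg.
Tool frame: the origin (TCP) lies between the finger pads; the fingertips stand 22 mm ahead of it and the grasp point (between the pads) lies 3 mm ahead of it (nose_length is the distance from the TCP to the fingertips, in m); z points along the fingers, y is the line along which they close (so a half turn about z gives the same grasp; the last joint's range is limited). The gripper opens to 95 mm and grips with 3 to 60 N. Pads are 20 mm wide; open, the fingers measure 119 mm over their backs; the gripper's body (75 mm by 180 mm) begins 59 mm behind the grasp point.
Start: joints at [1.099, 0.491, 1.559, -0, 1.092, -0.106], TCP at [0.224, 0.584, 0.237] pointing down, gripper open.
Joint ranges: [-3.1, 3.1], [-0.84, 2.19], [0.05, 2.79], [-1.13, 4.28], [0.06, 2.93], [-2.69, 2.69]. Speed limits (rad/s): [2.22, 2.22, 2.79, 3.14, 3.14, 3.14].

### API

Orientations are given as a unit quaternion [x, y, z, w].
In Python, from cell import * gives the robot as it stands.
- The arm moves only by the tool drive_tool, never from a script. Its argument "rows" is a list of rows, each a list of 7 numbers: the shift along the tool's x, y, z in m, then the turn, a rotation vector about the tool's x, y, z in degrees, then the closure in counts, from 0 (fully open) to 255 (shut). A call has 1 to 10 rows; each row shifts and turns the commanded pose from where the row before left it, along the tool's axes as they then stand; what a row does not reach is not made up. A row lasts 1/10 s, in which the tool goes at most 50 mm and 8.59 degrees, less where a joint would pass 70% of its speed; a pose out of reach is approached as far as the arm can. A call is refused whole if a number of a shift passes 0.05 or a number of a turn 8.59, either way. A call with a gripper value outside its range is refused whole. The fingers move at their own pace and stop on an object; "force" is the grip in N (left out, the last holds). Time passes only in rows, so rows that do not move let the fingers close. It gives the time, the measured TCP pose, the force, the opening and the grip force at its end, in the units of the state.
- sense(): the state, without advancing time (a new reading comes with each control period).
- get_image(name): name is "side" or "top" or "wrist"; returns the picture (480x640x3 uint8, red, green, blue); there is no depth.
- calibration(name): a dict with "fx", "fy", "cx", "cy" (pixels), "world_to_cam" (4x4, takes a point from world to camera coordinates); the wrist camera has in their place "hand_eye" (4x4, takes a point from camera to tool coordinates, whose origin is the TCP and whose axes are the flange's). Camera axes: x right, y down, z forward; pixel columns grow to the right and rows downward; lengths in m; the calibration is good to about 2 mm. The wrist camera is an equidistant fisheye: a pixel r from the principal point sees the ray r / f radians off the axis. A picture is of the moment at which its call begins: read the wrist's pose just before it. calibration takes no time and is no camera call.
- close_job(): hands the job in; it is judged then, once.
The state is a dict: "t": time; "qpos": joint angles; "joint_vel": joint speeds; "joint_torque": joint torques, N m; "tcp_pos": TCP position; "eef_rot": TCP orientation; "force": force on the tool from outside, world axes, zero at the start; "moment": the same for the moment, N m; "gripper_width": finger opening in m; "finger_force": force on a finger pad.
Only numpy, scipy, OpenCV 4.12 (cv2) and the standard library are available. Lean on these libraries where they do the work, as an engineer would, in place of code of your own. Each camera call takes 0.05 s, during which the arm holds its last target. There are 200 camera calls.

### The job

Put the loose filter into the bay on top of the bench filter unit: tilt it to hook its blue tongue under the unit's blue lip, then swing the other end down past the orange sprung clip until the filter lies flat on the bay floor and the clip has sprung back over its edge. Let go, and do not knock over the yellow or the brown bottle.

Things in the scene. Friction and masses are not known exactly. Their poses are not given: they have to be found in the camera images.
- filter_grip (a point): Centre of the filter's grip: an upright white plate 14 mm thick (along x), 46 wide (y), 48 tall, on top of the filter, which lies flat on the worktop, grip up. Filter axes (all three filter points): origin at the centre of its 150 x 100 mm underside, z up, -x towards the tongue. This point is at x +3, y 0, z 38 mm, 24 mm above the frame's top. About 0.2 kg.
- filter_tongue (a point): Middle of the free edge of the filter's tongue, on the underside: x -75, y 0, z 0 mm in filter axes. The tongue is a blue strip, 18 mm long, 96 wide, 5 thick, flush with the underside.
- filter_end (a point): Middle of the filter's other end, on the underside: x +75, y 0, z 0 mm. The frame, white with grey pleated paper, is 132 x 100 x 14 mm (x -57 to +75).
- filter_unit: Grey bench filter unit, fixed, 190 x 132 mm, walls 36 mm high. Origin: centre of its underside, on the worktop; z up; -x (roughly towards the robot) is the lip's side, +x the clip's. The open bay on top is 154 mm long (x -77 to +77) and 108 wide, its floor at z 26. Seated, the filter points as the unit does, underside on the floor, tongue edge 0 to 4 mm from x -77.
- lip_edge (a point): Middle of the lower edge of the unit's blue lip: x -67, y 0, z 38 mm in the unit (unit axes). The lip overhangs the bay from x -77 to -67, all its width, z 38 to 43. The tongue gets under it only with the filter tilted, clip end high, 15 to 25 degrees, slid in along its own plane until its edge is by the floor and the wall below the lip; then it turns about that edge.
- clip_nose (a point): Tip of the orange clip's round nose, sprung in: x +70, y 0, z 44.5 mm in the unit; the nose spans z 42 to 47, 41 mm wide; above it a ramp slopes up and outwards to z 59. The filter's end, pressed down on the ramp, pushes the clip aside (5 to 15 N down on the grip); it then springs back over the frame's top.
- clip (a joint): How far the orange clip is pushed out along the unit's +x: 0 (sprung fully in) to 0.010 m. Its spring gives 1.2 N at 0, 2.7 N at 5 mm.
- yellow_bottle: Sample bottle, cream-yellow with a blue cap, 49 mm in diameter, 98 tall; origin at the centre of its foot, z up. A bystander.
- brown_bottle: Brown dropper bottle with a black top, 33 mm in diameter, 94 tall; origin at the centre of its foot, z up. A bystander.

How it is judged:
By the outcome, as a careful person would: the job done as asked, in the order asked, and still so for the second after the job is handed in, with the robot touching nothing.
It also fails if it takes over 48 s, if anything falls off the work surface, if the arm or the gripper's body presses on something with over 40 N, if the wrist force passes 120 N, or if a joint passes its speed limit or range.

## Working session

There is one attempt and no reset: what is moved stays moved. The work goes in short steps, Python scripts to look and compute and a tool call to move; the robot and the scene stay as the last step left them, time stands still between calls to the robot, and variables do not carry over. Pictures are saved under pics/ and viewed, at most 10 in all, crops included, and the job is handed in when it is done.

Besides the shell and the picture viewer there is one more tool, called after "Emit:" as name(argument=value, ...), one argument or row to a line, values as JSON. drive_tool: Moves the arm, as the interface text tells. Its arguments: {"type":"object","properties":{"rows":{"type":"array"},"force":{"type":"number"}},"required":["rows"]}

```bash
mkdir -p pics; ls; python3 - <<'E'
from cell import *
import cv2,numpy as np
s=sense();print({k:np.round(v,3).tolist() for k,v in s.items()})
for n in("top","side"):
    im=get_image(n);cv2.imwrite(f"pics/{n}0.png",im[:,:,::-1]);c=calibration(n);print(n,c["fx"],c["cx"],c["cy"],np.round(c["world_to_cam"],4).tolist())
c=calibration("wrist");print({k:np.round(v,4).tolist() for k,v in c.items()})
E
```

```text
pics
{'t': 0.0, 'qpos': [1.099, 0.492, 1.559, 0.0, 1.092, -0.106], 'joint_vel': [-0.001, 0.0, 0.001, 0.001, -0.001, -0.0], 'joint_torque': [0.001, -61.266, -25.817, 0.069, 0.048, -0.0], 'tcp_pos': [0.223, 0.583, 0.236], 'eef_rot': [0.182, 0.983, -0.001, -0.0], 'force': [0.183, -0.563, 0.081], 'moment': [-0.023, 0.013, -0.06], 'finger_force': 0.0, 'gripper_width': 0.095}
top 560.0860061738758 319.09677782802703 236.74217849096647 [[-0.0085, -0.9998, 0.0161, -0.1374], [-0.9918, 0.0063, -0.1278, 0.5828], [0.1276, -0.0171, -0.9917, 1.0269], [0.0, 0.0, 0.0, 1.0]]
side 449.0346480280735 321.1286278841273 232.4276762115109 [[0.9982, -0.0592, 0.0116, -0.6137], [-0.0265, -0.6035, -0.797, -0.0298], [0.0542, 0.7952, -0.6039, 1.0221], [0.0, 0.0, 0.0, 1.0]]
{'fx': 371.6483, 'fy': 371.6483, 'cx': 320.179, 'cy': 239.7532, 'hand_eye': [[0.0003, -0.9684, -0.2493, 0.0699], [1.0, 0.0004, -0.0004, 0.0017], [0.0005, -0.2493, 0.9684, -0.1487], [0.0, 0.0, 0.0, 1.0]]}
```

View pics/top0.png

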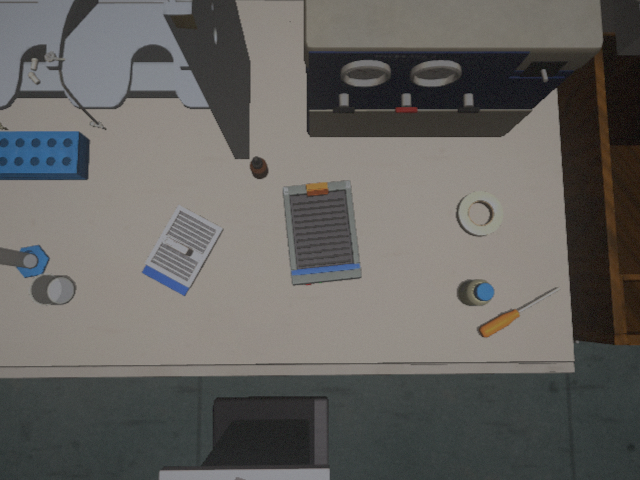

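View pics/side0.png

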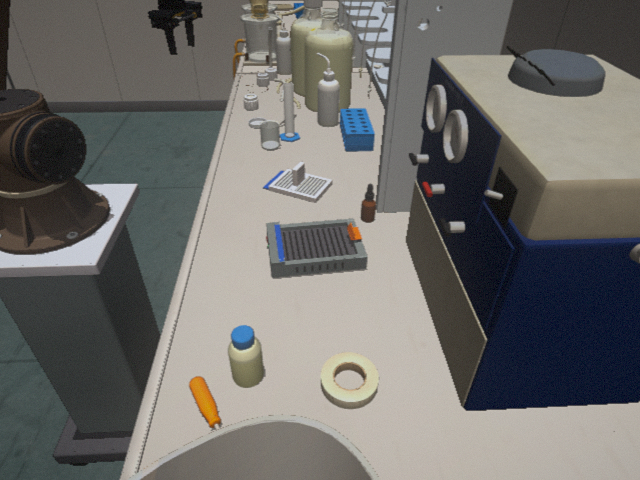

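The top view shows the filter around (183,250) with its blue tongue at (165,279), and the unit around (322,232) with its lip at (326,270) and clip at (317,188). The brown bottle is at (259,167) and the yellow one at (480,292). The side view shows the same layout, with a tall panel behind the brown bottle.

```bash
cat > h.py <<'E'
from cell import *
import cv2,numpy as np
from scipy.spatial.transform import Rotation as R
def ray(n,uv,T=None):
    """origin and directions (world) of pixels; wrist needs the tool pose T"""
    c=calibration(n);uv=np.atleast_2d(np.asarray(uv,float))
    d=np.c_[(uv[:,0]-c["cx"])/c["fx"],(uv[:,1]-c["cy"])/c["fy"]]
    if n=="wrist":
        M=T@np.array(c["hand_eye"]);r=np.linalg.norm(d,axis=1,keepdims=True)
        d=np.c_[d/r*np.sin(r),np.cos(r)]
    else: M=np.linalg.inv(c["world_to_cam"]);d=np.c_[d,np.ones(len(d))]
    return M[:3,3],d@M[:3,:3].T
def onz(n,uv,z,T=None):
    o,d=ray(n,uv,T);return o+d*((z-o[2])/d[:,2])[:,None]
def pose(s=None):
    s=s or sense();T=np.eye(4);T[:3,:3]=R.from_quat(s["eef_rot"]).as_matrix();T[:3,3]=s["tcp_pos"];return T
def blobs(im,lo,hi,amin=60):
    m=cv2.inRange(cv2.cvtColor(im,cv2.COLOR_RGB2HSV),lo,hi)
    cs=[c for c in cv2.findContours(m,cv2.RETR_EXTERNAL,cv2.CHAIN_APPROX_NONE)[0] if cv2.contourArea(c)>amin]
    return sorted(cs,key=cv2.contourArea,reverse=True)
def toolpose(ax,tilt=0,pos=None):
    """tool y along heading ax (rad), pointing down, then clip end raised by tilt (deg)"""
    A=R.from_euler("z",ax)*R.from_euler("y",-tilt,degrees=True)
    F=A.as_matrix();Rt=np.c_[-0*F[:,0]+F[:,1],F[:,0],-F[:,2]]
    T=np.eye(4);T[:3,:3]=Rt
    if pos is not None:T[:3,3]=pos
    return T,F
def delta(T0,T1):
    D=np.linalg.inv(T0)@T1
    print("shift mm",np.round(D[:3,3]*1e3,1),"turn deg",np.round(R.from_matrix(D[:3,:3]).as_rotvec(degrees=True),2))
E
python3 - <<'E'
from h import *
im=get_image("top")
for c in blobs(im,(100,120,50),(125,255,255),100):
    b=cv2.boxPoints(cv2.minAreaRect(c));print("blue",cv2.boundingRect(c),np.round(b,1).tolist())
    z=.005 if b[:,0].mean()<230 else .043
    print(np.round(onz("top",b,z)[:,:2]*1e3,1).tolist())
for c in blobs(im,(5,150,100),(20,255,255),30): 
    b=cv2.boxPoints(cv2.minAreaRect(c));print("orange",b.mean(0),np.round(onz("top",b,.055)[:,:2]*1e3,1).tolist())
# filter: pale box, unit: grey -> show hsv samples
hsv=cv2.cvtColor(im,cv2.COLOR_RGB2HSV)
for p in[(188,215),(215,230),(180,255),(120,240),(250,220),(289,220),(354,240),(300,280)]:print(p,hsv[p[1],p[0]])
cv2.imwrite("pics/crop.png",cv2.resize(im[150:310,130:380,::-1],None,fx=3.2,fy=3.2,interpolation=cv2.INTER_CUBIC))
E
```

```text
blue (0, 132, 79, 47) [[-0.0, 132.0], [78.0, 132.0], [78.0, 178.0], [0.0, 178.0]]
[[800.5, 491.6], [800.0, 337.3], [706.1, 333.0], [706.8, 485.7]]
blue (17, 246, 32, 31) [[15.399999618530273, 274.1000061035156], [22.399999618530273, 242.5], [50.29999923706055, 248.6999969482422], [43.29999923706055, 280.29998779296875]]
[[517.1, 444.1], [578.3, 434.3], [565.9, 380.0], [504.8, 390.2]]
blue (143, 266, 45, 29) [[142.10000610351562, 272.29998779296875], [146.0, 265.1000061035156], [187.8000030517578, 287.8999938964844], [183.89999389648438, 295.0]]
[[518.9, 201.0], [532.7, 194.0], [488.0, 112.3], [474.3, 119.5]]
blue (292, 264, 67, 11) [[291.6000061035156, 269.6000061035156], [357.8999938964844, 262.6000061035156], [358.3999938964844, 268.0], [292.20001220703125, 274.8999938964844]]
[[519.2, -89.6], [531.4, -214.3], [521.4, -215.2], [509.2, -90.6]]
blue (476, 283, 18, 18) [[473.3999938964844, 295.20001220703125], [480.79998779296875, 280.3999938964844], [495.6000061035156, 287.79998779296875], [488.20001220703125, 302.6000061035156]]
[[468.7, -430.4], [496.3, -445.6], [482.2, -473.0], [454.6, -457.7]]
orange [499.333   322.43884] [[408.4, -434.2], [445.5, -502.0], [427.6, -511.5], [390.7, -443.8]]
orange [317. 189.] [[680.5, -119.4], [680.3, -157.3], [661.0, -157.1], [661.2, -119.3]]
(188, 215) [170   8 102]
(215, 230) [  0   2 127]
(180, 255) [140   7 105]
(120, 240) [ 18  17 146]
(250, 220) [ 18  21 147]
(289, 220) [ 45   9 115]
(354, 240) [ 66  11 118]
(300, 280) [ 70   6 119]
```

View pics/crop.png

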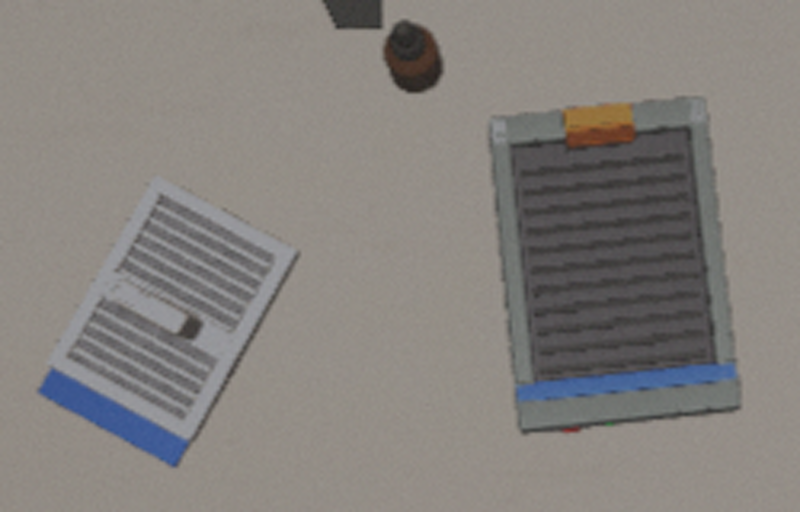

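The crop shows the filter's tongue edge at the lower left, its grip near crop (155,310), and the unit's clip at (600,125) with its lip at (628,382). The filter heading is about -28.7° with the grip near (565,123) mm. The unit heading is about 5.6° with its origin near (592,-145) mm. I'll move above the filter.

Emit:
drive_tool(
  rows=[
    [-0.0356, -0.031, 0, 0, 0, 0, 0],
    [-0.0356, -0.031, 0, 0, 0, 0, 0],
    [-0.0356, -0.031, 0, 0, 0, 0, 0],
    [-0.0356, -0.031, 0, 0, 0, 0, 0],
    [-0.0356, -0.031, 0, 0, 0, 0, 0],
    [-0.0356, -0.031, 0, 0, 0, 0, 0],
    [-0.0356, -0.031, 0, 0, 0, 0, 0],
    [-0.0356, -0.031, 0, 0, 0, 0, 0],
  ],
)

```text
t: 0.95
tcp_pos: [0.4013, 0.2485, 0.2367]
eef_rot: [0.182, 0.983, 0.0, 0.0]
force: [-0.1, 0.3, 0.2]
gripper_width: 0.0951
finger_force: 0.0
```

Emit:
drive_tool(
  rows=[
    [-0.04, -0.012, 0, 0, 0, 0, 0],
    [-0.04, -0.012, 0, 0, 0, 0, 0],
    [-0.04, -0.012, 0, 0, 0, 0, 0],
    [-0.04, -0.012, 0, 0, 0, 0, 0],
    [-0.04, -0.012, 0, 0, 0, 0, 0],
  ],
)

```text
t: 1.45
tcp_pos: [0.5672, 0.1213, 0.2365]
eef_rot: [0.182, 0.983, 0.0, -0.0]
force: [0.1, 0.7, 0.5]
gripper_width: 0.0951
finger_force: 0.0
```

Emit:
drive_tool(
  rows=[
    [0, 0, 0, 0, 0, 8.2, 0],
    [0, 0, 0, 0, 0, 8.2, 0],
    [0, 0, 0, 0, 0, 8.2, 0],
    [0, 0, 0, 0, 0, 8.2, 0],
    [0, 0, 0, 0, 0, 8.2, 0],
    [0, 0, 0, 0, 0, 8.2, 0],
    [0, 0, 0, 0, 0, 8.2, 0],
    [0, 0, 0, 0, 0, 8.2, 0],
    [0, 0, 0, 0, 0, 8.2, 0],
    [0, 0, 0, 0, 0, 8.2, 0],
  ],
)

```text
t: 2.45
tcp_pos: [0.566, 0.1226, 0.2364]
eef_rot: [0.784, 0.62, -0.0, -0.0]
force: [0.6, -0.0, 0.5]
gripper_width: 0.0951
finger_force: 0.0
```

Emit:
drive_tool(
  rows=[
    [0, 0, 0, 0, 0, 8.0, 0],
    [0, 0, 0, 0, 0, 8.0, 0],
    [0, 0, 0, 0, 0, 0, 0],
  ],
)

```text
t: 2.75
tcp_pos: [0.566, 0.1226, 0.2365]
eef_rot: [0.862, 0.507, -0.0, -0.0]
force: [0.8, 0.3, -0.1]
gripper_width: 0.095
finger_force: 0.0
```

```bash
python3 - <<'E'
from h import *
T=pose();im=get_image("wrist");cv2.imwrite("pics/w1.png",im[:,:,::-1]);np.save("w1T.npy",T)
print(np.round(T,4).tolist(),np.round(sense()["qpos"],2))
E
```

```text
[[0.486, 0.874, -0.0003, 0.566], [0.874, -0.486, 0.0, 0.1226], [-0.0001, -0.0003, -1.0, 0.2365], [0.0, 0.0, 0.0, 1.0]] [0.1  0.43 1.67 0.   1.04 0.6 ]
```

View pics/w1.png

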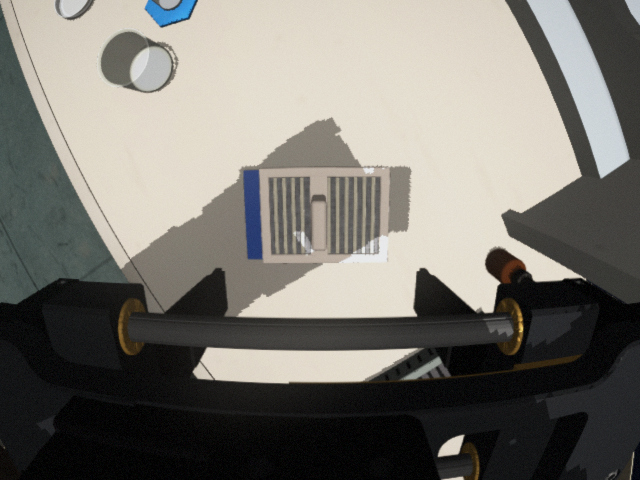

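The wrist view shows the filter square to the hand. The frame corners are at about (262,168), (389,167), (387,263) and (263,262), the tongue edge runs from (245,170) to (248,259), and the grip is at (319,222).

```bash
python3 - <<'E'
from h import *
T=np.load("w1T.npy");im=cv2.imread("pics/w1.png")[:,:,::-1].copy()
c=[c for c in blobs(im,(105,120,60),(125,255,255),300) if cv2.boundingRect(c)[1]>100][0]
b=cv2.boxPoints(cv2.minAreaRect(c));print(b.round(1).tolist())
P=onz("wrist",[[245,170],[248,259]],.005,T);F=onz("wrist",[[262,168],[389,167],[387,263],[263,262]],.014,T)
Ti=np.linalg.inv(T);loc=lambda p:np.round((p-T[:3,3])@T[:3,:3]*1e3,1).tolist()
print("tongue tool",loc(P),loc(onz("wrist",b,.005,T)));print("frame tool",loc(F),"mean",loc(F.mean(0)))
print("grip top",loc(onz("wrist",[[312.5,250],[326.5,250],[313,197],[326,197]],.062,T)))
E
```

```text
[[243.3000030517578, 171.10000610351562], [257.6000061035156, 170.39999389648438], [261.3999938964844, 258.0], [247.1999969482422, 258.6000061035156]]
tongue tool [[47.9, -77.8, 231.5], [-48.1, -78.5, 231.5]] [[46.8, -79.6, 231.5], [47.1, -64.6, 231.5], [-46.8, -63.6, 231.5], [-47.6, -79.4, 231.5]]
frame tool [[50.1, -58.5, 222.5], [51.4, 69.0, 222.4], [-49.6, 70.8, 222.5], [-48.5, -60.6, 222.5]] mean [0.8, 5.2, 222.5]
grip top [[-21.4, -7.1, 174.5], [-21.4, 5.5, 174.5], [26.8, -6.5, 174.5], [26.8, 4.9, 174.5]]
```

Emit:
drive_tool(
  rows=[
    [0.0005, -0.0005, 0.04, 0, 0, 0, 0],
    [0, 0, 0.045, 0, 0, 0, 0],
    [0, 0, 0.045, 0, 0, 0, 0],
    [0, 0, 0.035, 0, 0, 0, 0],
    [0, 0, 0.02, 0, 0, 0, 0],
    [0, 0, 0.0095, 0, 0, 0, 0],
    [0, 0, 0, 0, 0, 0, 0],
  ],
)

```text
t: 3.5
tcp_pos: [0.5656, 0.1233, 0.0413]
eef_rot: [0.861, 0.509, -0.001, -0.0]
force: [-0.1, 0.2, 0.5]
gripper_width: 0.0948
finger_force: 0.0
```

Emit:
drive_tool(
  force=45,
  rows=[
    [0, 0, 0, 0, 0, 0, 255],
    [0, 0, 0, 0, 0, 0, 255],
    [0, 0, 0, 0, 0, 0, 255],
    [0, 0, 0, 0, 0, 0, 255],
    [0, 0, 0, 0, 0, 0, 255],
    [0, 0, 0, 0, 0, 0, 255],
    [0, 0, 0, 0, 0, 0, 255],
    [0, 0, 0, 0, 0, 0, 255],
  ],
)

```text
t: 4.3
tcp_pos: [0.5659, 0.1233, 0.0421]
eef_rot: [0.861, 0.508, 0.0, -0.0]
force: [0.2, 0.7, -1.0]
gripper_width: 0.0368
finger_force: 0.0
```

Emit:
drive_tool(
  rows=[
    [0, 0, 0, 0, 0, 0, 255],
    [0, 0, 0, 0, 0, 0, 255],
    [0, 0, 0, 0, 0, 0, 255],
    [0, 0, 0, 0, 0, 0, 255],
    [0, 0, 0, 0, 0, 0, 255],
    [0, 0, 0, 0, 0, 0, 255],
  ],
)

```text
t: 4.9
tcp_pos: [0.5658, 0.1234, 0.0421]
eef_rot: [0.861, 0.508, -0.0, -0.0]
force: [-1.0, 1.2, -0.4]
gripper_width: 0.0138
finger_force: 45.0
```

Emit:
drive_tool(
  rows=[
    [0, 0, -0.02, 0, 0, 0, 255],
    [0, 0, -0.04, 0, 0, 0, 255],
    [0, 0, -0.04, 0, 0, 0, 255],
    [0, 0, -0.04, 0, 0, -5, 255],
    [0, 0, -0.018, 0, 0, -6.5, 255],
    [0, 0, 0, 0, 0, -6.5, 255],
    [0, 0, 0, 0, 0, -6.5, 255],
    [0, 0, 0, 0, 0, -6, 255],
    [0, 0, 0, 0, 0, -4, 255],
  ],
)

```text
t: 5.8
tcp_pos: [0.5657, 0.1233, 0.1999]
eef_rot: [0.671, 0.742, -0.0, -0.0]
force: [0.5, 0.2, -2.9]
gripper_width: 0.0137
finger_force: 45.0
```

Emit:
drive_tool(
  rows=[
    [-0.03, 0, 0, 0, 0, 0, 255],
    [-0.045, 0, 0, 0, 0, 0, 255],
    [-0.045, 0, 0, 0, 0, 0, 255],
    [-0.045, 0, 0, 0, 0, 0, 255],
    [-0.045, 0, 0, 0, 0, 0, 255],
    [-0.045, 0, 0, 0, 0, 0, 255],
    [-0.045, 0, 0, 0, 0, 0, 255],
    [-0.045, 0, 0, 0, 0, 0, 255],
    [-0.045, 0, 0, 0, 0, 0, 255],
    [-0.01, 0, 0, 0, 0, 0, 255],
  ],
)

```text
t: 6.8
tcp_pos: [0.6042, -0.2792, 0.1993]
eef_rot: [0.673, 0.739, -0.0, 0.0]
force: [-0.7, 0.4, -3.6]
gripper_width: 0.0136
finger_force: 45.0
```

Emit:
drive_tool(
  rows=[
    [0, 0, 0, 0, 0, 0, 255],
    [0, 0, 0, 0, 0, 0, 255],
  ],
)

```text
t: 7.0
tcp_pos: [0.6042, -0.2738, 0.1997]
eef_rot: [0.672, 0.74, 0.0, -0.001]
force: [-0.8, 0.4, -3.1]
gripper_width: 0.0139
finger_force: 45.0
```

```bash
python3 - <<'E'
from h import *
T=pose();im=get_image("wrist");cv2.imwrite("pics/w2.png",im[:,:,::-1]);np.save("w2T.npy",T)
print(np.round(T,4).tolist(),np.round(sense()["qpos"],2))
E
```

```text
[[-0.0966, 0.9953, -0.001, 0.6042], [0.9953, 0.0966, 0.001, -0.2738], [0.0011, -0.0009, -1.0, 0.1997], [0.0, 0.0, 0.0, 1.0]] [-0.52  0.58  1.5   0.    1.06 -0.62]
```

View pics/w2.png

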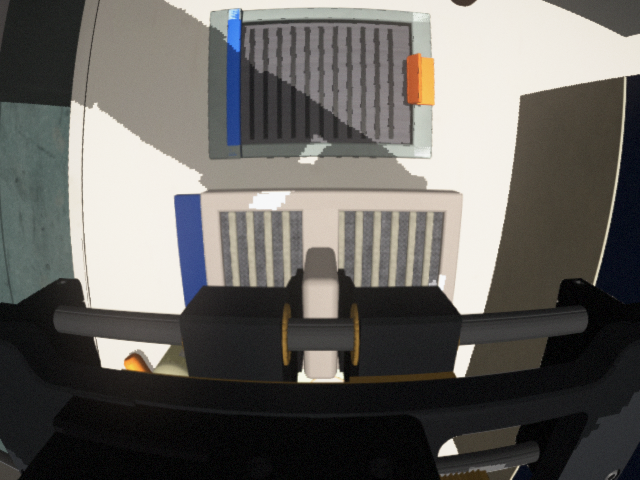

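The wrist view shows the unit's outer rim with corners near (210,10), (430,12), (432,157) and (209,158). The lip runs x 227–243, the clip is at (420,80), and the held filter's left edge is at row 192, x 202–462.

```bash
python3 - <<'E'
from h import *
T=np.load("w2T.npy");im=cv2.imread("pics/w2.png")[:,:,::-1].copy()
loc=lambda p:np.round((p-T[:3,3])@T[:3,:3]*1e3,1).tolist()
bl=[c for c in blobs(im,(100,120,50),(125,255,255),300)]
for c in bl[:4]:
    x,y,w,h=cv2.boundingRect(c);p=c[:,0]
    if y<100:
        for r in(30,60,90,120,140):
            q=p[p[:,1]==r][:,0];print("lip row",r,q.min(),q.max(),loc(onz("wrist",[[q.min()-.5,r],[q.max()+.5,r]],.043,T)))
        print("lip ends",loc(onz("wrist",[p[p[:,1].argmin()],p[p[:,1].argmax()]],.043,T)))
    elif x<300:
        print("tongue",loc(onz("wrist",[[p[:,0].min(),196],[p[p[:,1]<250][:,0].min(),240]],T[2,3]-.042+.005,T)),loc(onz("wrist",[[177,196],[181,260]],T[2,3]-.037,T)))
o=max(blobs(im,(5,150,100),(20,255,255),100),key=lambda c:-cv2.boundingRect(c)[1]);print("clip",cv2.boundingRect(o))
x,y,w,h=cv2.boundingRect(o)
print("clip y extents",loc(onz("wrist",[[x,y+h/2],[x+w,y],[x+w,y+h]],.059,T)),loc(onz("wrist",[[x,y+h/2]],.0445,T)))
print("rim z36",loc(onz("wrist",[[210,10],[430,12],[432,157],[209,158]],.036,T)))
print("frame",loc(onz("wrist",[[202,193],[462,193]],T[2,3]-.028,T)))
cv2.imwrite("pics/w2c.png",cv2.resize(im[0:270,160:480,::-1],None,fx=2.2,fy=2.2,interpolation=cv2.INTER_CUBIC))
E
```

```text
tongue [[47.3, -76.3, 37.1], [23.2, -78.4, 37.1]] [[47.3, -75.1, 37.1], [11.9, -76.0, 37.1]]
lip row 30 228 240 [[173.7, -76.9, 156.9], [172.7, -65.6, 156.9]]
lip row 60 227 240 [[146.5, -77.1, 156.9], [145.6, -65.1, 156.9]]
lip row 90 227 239 [[120.3, -76.8, 156.9], [119.6, -65.7, 156.9]]
lip row 120 227 239 [[94.8, -76.8, 156.8], [94.3, -65.7, 156.8]]
lip row 140 227 240 [[78.0, -77.0, 156.8], [77.5, -65.0, 156.8]]
lip ends [[191.8, -68.4, 156.9], [73.7, -75.8, 156.8]]
clip (407, 54, 27, 51)
clip y extents [[126.0, 68.5, 140.7], [149.3, 91.2, 140.8], [106.8, 90.7, 140.7]] [[128.8, 71.9, 155.2]]
rim z36 [[197.4, -95.3, 164.0], [195.3, 96.2, 163.8], [64.3, 96.8, 163.7], [63.3, -94.9, 163.8]]
frame [[49.6, -57.8, 28.1], [50.0, 71.9, 28.0]]
```

View pics/w2c.png

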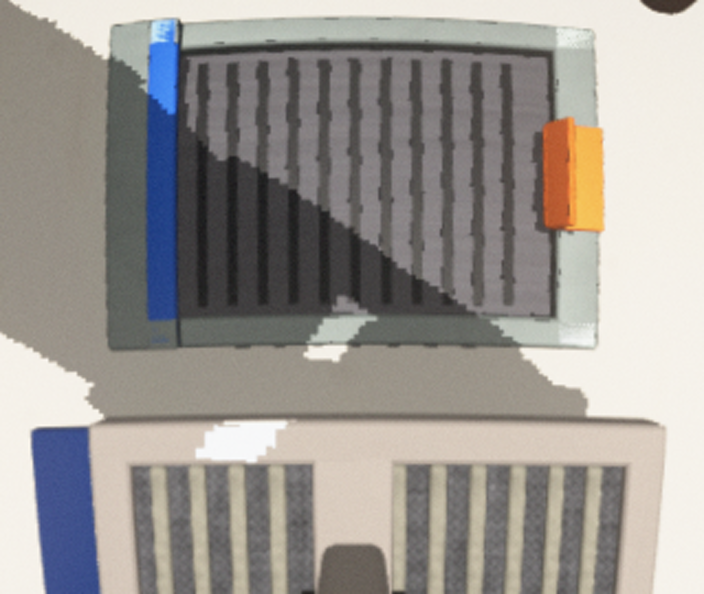

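Unit origin is at tool (129.5, 1.0) mm, aligned within 0.3°, and the filter sits as planned in the hand. Next I tilt it 20° and go above the bay.

Emit:
drive_tool(
  force=60,
  rows=[
    [0, 0, 0, -5, 0, 0, 255],
    [0, 0, 0, -5, 0, 0, 255],
    [0, 0, 0, -5, 0, 0, 255],
    [0, 0, 0, -5, 0, 0, 255],
    [0.0325, 0.0021, 0.0114, 0, 0, 0, 255],
    [0.0325, 0.0021, 0.0114, 0, 0, 0, 255],
    [0.0325, 0.0021, 0.0114, 0, 0, 0, 255],
    [0.032, 0.0021, 0.0114, 0, 0, 0, 255],
    [0, 0, 0, 0, 0, 0, 255],
    [0, 0, 0, 0, 0, 0, 255],
  ],
)

```text
t: 8.05
tcp_pos: [0.6155, -0.1418, 0.1604]
eef_rot: [0.661, 0.73, 0.129, 0.116]
force: [0.1, -0.8, -2.1]
gripper_width: 0.0138
finger_force: 60.0
```

```bash
cat >> h.py <<'E'
# unit frame from the w2 look
_T=np.load("w2T.npy")
U=np.eye(4);_h=np.arctan2(_T[1,1],_T[0,1])
U[:3,:3]=R.from_euler("z",_h).as_matrix();U[:3,3]=_T[:3,3]+_T[:3,:3]@[.1295,.001,0];U[2,3]=0
def where():
    """TCP, tongue edge and tilt in unit axes (mm, deg)"""
    T=np.linalg.inv(U)@pose();ex=T[:3,1];ez=-T[:3,2];p=T[:3,3]*1e3
    print("tcp",p.round(1),"edge",(p-78*ex-42*ez).round(1),"end",(p+72*ex-42*ez).round(1),"tilt",np.degrees(np.arcsin(ex[2])).round(2),"yaw",np.degrees(ex[1]).round(2),"roll",np.degrees(T[2,0]).round(2),"F",np.round(U[:3,:3].T@sense()["force"],1))
E
python3 - <<'E'
from h import *
print(np.round(U[:3,3],4));where()
E
```

```text
[ 0.5927 -0.1448  0.    ]
tcp [ 22.9   0.8 160.4] edge [-36.    0.7  94.3] end [105.    1.1 145.6] tilt 20.0 yaw 0.16 roll 0.01 F [ 0.  -0.8 -2.1]
```

Emit:
drive_tool(
  rows=[
    [-0.0007, -0.0062, 0.0166, 0, 0, 0, 255],
    [0, -0.0062, 0.0166, 0, 0, 0, 255],
    [0, -0.0061, 0.0165, 0, 0, 0, 255],
    [0, 0, 0, 0, 0, 0, 255],
    [0, 0, 0, 0, 0, 0, 255],
  ],
)

```text
t: 8.55
tcp_pos: [0.6153, -0.1449, 0.1077]
eef_rot: [0.662, 0.729, 0.129, 0.117]
force: [-0.5, 0.2, -2.3]
gripper_width: 0.0136
finger_force: 60.0
```

```bash
python3 - <<'E'
from h import *
where();im=get_image("side")
cv2.imwrite("pics/s2.png",cv2.resize(im[140:300,220:420,::-1],None,fx=3.5,fy=3.5,interpolation=cv2.INTER_CUBIC))
E
```

```text
tcp [ 22.5  -2.2 107.7] edge [-36.4  -2.2  41.5] end [104.5  -2.3  92.9] tilt 20.02 yaw -0.03 roll -0.0 F [-0.4  0.2 -2.3]
```

View pics/s2.png

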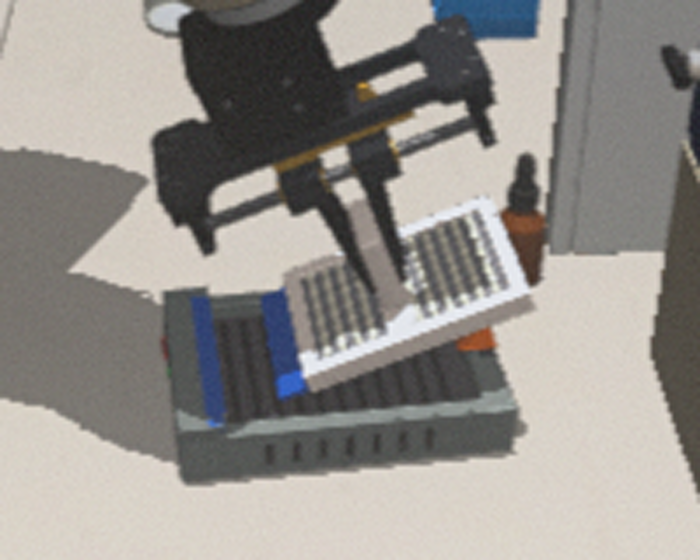

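The side crop shows the filter tilted 20° over the bay, its blue tongue (285,345) inside the walls and facing the lip (208,360). Now I correct y and slide it in.

Emit:
drive_tool(
  rows=[
    [0.0018, 0, 0, 0, 0, 0, 255],
    [0, -0.008, 0, 0, 0, 0, 255],
    [0, -0.008, 0, 0, 0, 0, 255],
    [0, -0.007, 0, 0, 0, 0, 255],
    [0, -0.005, 0, 0, 0, 0, 255],
    [0, -0.004, 0, 0, 0, 0, 255],
    [0, 0, 0, 0, 0, 0, 255],
    [0, 0, 0, 0, 0, 0, 255],
  ],
)

```text
t: 9.4
tcp_pos: [0.5851, -0.1456, 0.0962]
eef_rot: [0.662, 0.729, 0.129, 0.117]
force: [-0.0, 0.1, -2.8]
gripper_width: 0.0139
finger_force: 60.0
```

```bash
python3 - <<'E'
from h import *
where()
E
```

```text
tcp [-7.6 -0.1 96.2] edge [-66.5  -0.   30.1] end [74.4 -0.1 81.4] tilt 20.01 yaw -0.01 roll 0.0 F [-0.   0.1 -2.8]
```

Emit:
drive_tool(
  rows=[
    [0, -0.003, 0, 0, 0, 0, 255],
    [0, -0.003, 0, 0, 0, 0, 255],
    [0, -0.0015, 0, 0, 0, 0, 255],
    [0, 0, 0, 0, 0, 0, 255],
    [0, 0, 0, 0, 0, 0, 255],
  ],
)

```text
t: 9.9
tcp_pos: [0.578, -0.1462, 0.0936]
eef_rot: [0.662, 0.729, 0.129, 0.117]
force: [0.0, 0.5, -2.7]
gripper_width: 0.0138
finger_force: 60.0
```

```bash
python3 - <<'E'
from h import *
where();im=get_image("side")
cv2.imwrite("pics/s3.png",cv2.resize(im[180:280,250:390,::-1],None,fx=5,fy=5,interpolation=cv2.INTER_CUBIC))
E
```

```text
tcp [-14.8   0.   93.6] edge [-73.7   0.   27.5] end [67.3  0.  78.8] tilt 20.01 yaw -0.01 roll 0.01 F [ 0.1  0.5 -2.7]
```

View pics/s3.png

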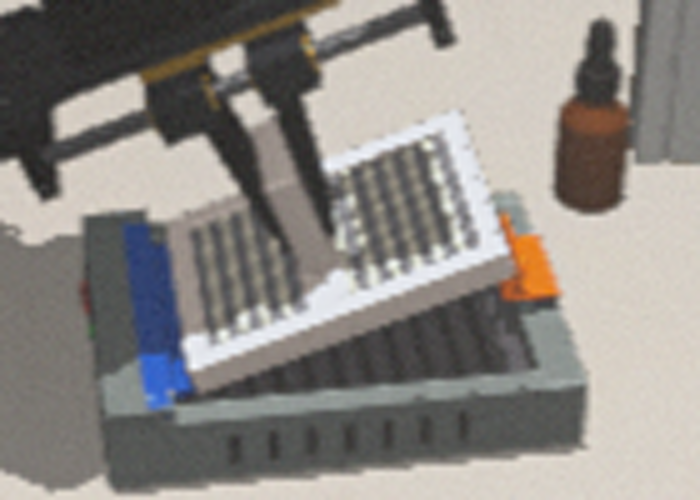

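The side crop shows the tongue under the lip at (160,370), and the raised end at (515,255) next to the clip ramp. Next I swing about the tongue edge, down to 10°.

Emit:
drive_tool(
  rows=[
    [0, 0.0018, 0.0034, 2.5, 0, 0, 255],
    [0, 0.0018, 0.0034, 2.5, 0, 0, 255],
    [0, 0.0018, 0.0034, 2.5, 0, 0, 255],
    [0, 0.001, 0.0036, 2.5, 0, 0, 255],
    [0, 0, 0, 0, 0, 0, 255],
    [0, 0, 0, 0, 0, 0, 255],
  ],
)

```text
t: 10.55
tcp_pos: [0.5878, -0.145, 0.082]
eef_rot: [0.669, 0.738, 0.065, 0.059]
force: [-1.0, 0.3, -2.6]
gripper_width: 0.0138
finger_force: 60.0
```

```bash
python3 - <<'E'
from h import *
where()
E
```

```text
tcp [-4.9  0.3 82. ] edge [-74.4   0.3  27.1] end [73.3  0.3 53.2] tilt 10.05 yaw 0.01 roll 0.03 F [-1.   0.4 -2.6]
```

Emit:
drive_tool(
  rows=[
    [0, 0.0015, 0.0036, 2.5, 0, 0, 255],
    [0, 0.0016, 0.0036, 2.5, 0, 0, 255],
    [0, 0, 0, 0, 0, 0, 255],
    [0, 0, 0, 0, 0, 0, 255],
  ],
)

```text
t: 10.95
tcp_pos: [0.5914, -0.1446, 0.0753]
eef_rot: [0.671, 0.74, 0.033, 0.029]
force: [-2.7, -0.5, -3.7]
gripper_width: 0.0139
finger_force: 60.0
```

```bash
python3 - <<'E'
from h import *
where()
E
```

```text
tcp [-1.3  0.3 75.3] edge [-75.3   0.3  26.6] end [74.1  0.3 39.8] tilt 5.04 yaw -0.0 roll 0.05 F [-2.7 -0.2 -3.7]
```

Emit:
drive_tool(
  rows=[
    [0, 0.0018, 0.0034, 2.5, 0, 0, 255],
    [0, 0.0018, 0.0034, 2.5, 0, 0, 255],
    [0, 0, 0.0005, 0, 0, 0, 255],
    [0, 0, 0.0005, 0, 0, 0, 255],
    [0, 0, 0, 0, 0, 0, 255],
  ],
)

```text
t: 11.45
tcp_pos: [0.5959, -0.1444, 0.0683]
eef_rot: [0.672, 0.74, 0.001, 0.001]
force: [-0.3, -0.7, -2.7]
gripper_width: 0.0139
finger_force: 60.0
```

```bash
python3 - <<'E'
from h import *
where()
im=get_image("side")
cv2.imwrite("pics/s4.png",cv2.resize(im[190:290,250:390,::-1],None,fx=5,fy=5,interpolation=cv2.INTER_CUBIC))
E
```

```text
tcp [ 3.2  0.1 68.3] edge [-74.7   0.1  26.2] end [75.3  0.1 26.4] tilt 0.11 yaw -0.01 roll 0.01 F [-0.3 -0.7 -2.7]
```

View pics/s4.png

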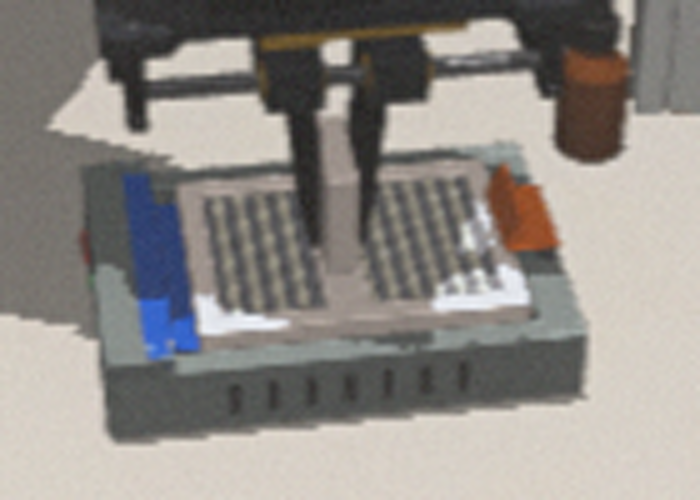

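The side crop shows the filter flat in the bay, its tongue under the lip (160,330) and the clip over the far end (505,215). The horizontal force has dropped back to zero. I'll press lightly to confirm floor contact, then release.

Emit:
drive_tool(
  rows=[
    [0, 0, 0.0005, 0, 0, 0, 255],
    [0, 0, 0.0005, 0, 0, 0, 255],
    [0, 0, 0, 0, 0, 0, 255],
    [0, 0, 0, 0, 0, 0, 255],
  ],
)

```text
t: 11.9
tcp_pos: [0.5958, -0.1444, 0.0681]
eef_rot: [0.672, 0.74, 0.0, 0.0]
force: [-2.9, 1.6, 9.5]
gripper_width: 0.0136
finger_force: 60.0
```

Emit:
drive_tool(
  rows=[
    [0, 0, -0.0005, 0, 0, 0, 150],
    [0, 0, 0, 0, 0, 0, 150],
    [0, 0, 0, 0, 0, 0, 150],
    [0, 0, 0, 0, 0, 0, 150],
    [0, 0, 0, 0, 0, 0, 150],
    [0, 0, 0, 0, 0, 0, 150],
  ],
)

```text
t: 12.5
tcp_pos: [0.5961, -0.1444, 0.0674]
eef_rot: [0.672, 0.74, 0.0, -0.0]
force: [1.3, 0.3, 0.0]
gripper_width: 0.039
finger_force: 0.0
```

Emit:
drive_tool(
  rows=[
    [0, 0, -0.01, 0, 0, 0, 150],
    [0, 0, -0.03, 0, 0, 0, 150],
    [0, 0, -0.045, 0, 0, 0, 150],
    [0, 0, -0.045, 0, 0, 0, 150],
    [-0.04, 0, 0, 0, 0, 0, 150],
    [-0.045, 0, 0, 0, 0, 0, 150],
    [-0.045, 0, 0, 0, 0, 0, 150],
    [0, 0, 0, 0, 0, 0, 150],
    [0, 0, 0, 0, 0, 0, 150],
  ],
)

```text
t: 13.4
tcp_pos: [0.6082, -0.2745, 0.1977]
eef_rot: [0.673, 0.74, 0.0, -0.0]
force: [0.7, 0.3, -0.5]
gripper_width: 0.0389
finger_force: 0.0
```

```bash
python3 - <<'E'
from h import *
T=pose();im=get_image("wrist")
cv2.imwrite("pics/w5.png",cv2.resize(im[0:220,160:480,::-1],None,fx=2.4,fy=2.4,interpolation=cv2.INTER_CUBIC));np.save("w5T.npy",T)
E
```

```text
(no output)
```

View pics/w5.png

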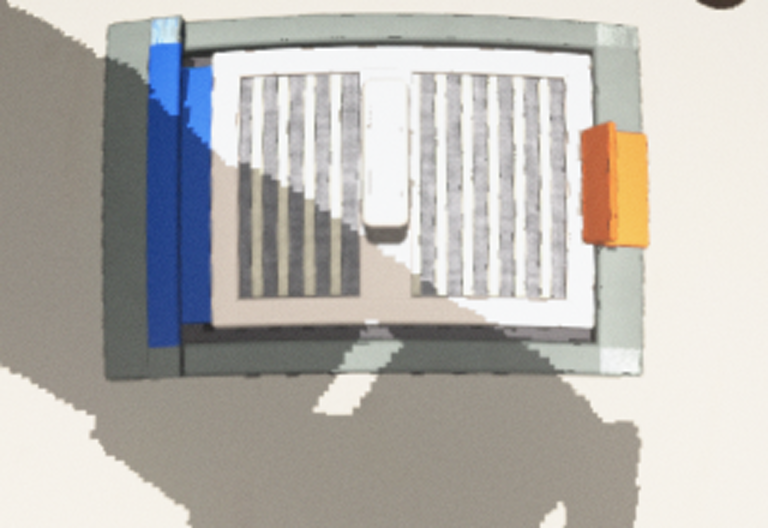

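The wrist crop shows the filter flat and square in the bay. Its tongue is under the lip (165,200), the clip nose (590,185) overlaps its far edge, and the brown bottle still stands at the top right. I'll hand it in.

```bash
python3 -c "
from cell import *
print(close_job())"
```

```text
the job is handed in; nothing more can be done
None
```

The filter is seated flat in the bay with its tongue under the lip and the clip sprung back over its edge. I released it and handed the job in at about 13.5 s; the brown bottle was still standing in the last picture, and the arm stayed clear of the yellow one.

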